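# Bring the label printer back into service

### The job

The dispensary's label printer has just been given a new roll. With your fingertips push its open lid fully shut, then press down the raised end of the larger rocker on the power block until it has tipped fully over, then press the printer's long key all the way down, hold it down for two seconds, and let it come back up. Only press: do not lift or shift the power block, leave the smaller rocker, the printer's small round button and the things standing about alone, and do not press the long key before the lid is shut and the rocker is over.

Things in the scene. Friction and masses are not known exactly. Their poses are not given: they have to be found in the camera images.
- printer: Grey desktop label printer, fixed to the bench, 200 (x) x 170 (y) x 150 mm high with its lid shut. Origin: centre of its underside. Its x axis points from its front (key deck and label slot) to its back, z up. Flat key deck at the front, from x -100 to -35 mm, 125 mm high; behind it the roll bay, covered by the lid, whose top is 150 mm above the origin when shut.
- lid (a joint): Hinge angle of the printer's lid, rad: 0 is fully shut (level), it grows as the lid's front edge rises; starts at 0.5 to 0.95, stop at 1.3. The lid is a plate 125 mm from hinge to front edge, 166 mm wide, 10 mm thick. A stiff hinge holds it wherever it is left (1 to 4 N downward on its front half moves it).
- lid_edge (a point): Middle of the upper front (free) edge of the lid, on its outer face; moves with the lid. When shut it is at x -35, y 0, z +150 mm from the printer's origin.
- lid_hinge (a point): Point on the lid's hinge axis (parallel to the printer's y), at the middle of the lid's width: x +90, z +140 mm from the printer's origin. The lid's outer face lies 10 mm beyond this axis.
- feed_key (a joint): Travel of the printer's long key, m: 0 is up, 0.005 fully down. It springs back by itself; fully down takes about 4 N.
- feed_key_top (a point): Centre of the top of the long grey key, 50 mm (printer's y) x 22 mm (x), on the key deck at x -72, y -25 mm from the printer's origin, its top 10 mm above the deck when up; moves with the key and has the printer's axes.
- cancel_button (a joint): Travel of the printer's small round button, m: 0 is up, 0.005 down. Leave alone.
- cancel_button_top (a point): Centre of the top of the small round grey button, 18 mm across, on the key deck 83 mm to the +y side of the long key; its top 10 mm above the deck.
- power_block: White desktop power block, loose, about 0.65 to 1.05 kg, 150 (x) x 170 (y) x 45 mm high. Origin: centre of its underside; z up. Two black rockers side by side in its -x half and two flush round sockets in its +x half.
- large_rocker (a joint): Angle of the larger rocker, rad: 0 as found (its +x end raised), 0.44 fully tipped over (its +x end down, -x end raised). It turns about the block's y axis and stays where it is left; 2.5 to 4 N on the raised end tips it.
- large_rocker_raised_end (a point): Middle of the top edge of the raised (+x) end of the larger black rocker, which is 56 mm long (block's x) and 36 mm wide. The rocker's pivot lies at x -30, y -42, z 57 mm from the block's origin, in its top face; this end goes from 63 mm down to 51 mm above the bench. Moves with the rocker.
- small_rocker (a joint): Angle of the smaller rocker, rad: 0 as found, 0.44 tipped over. Leave alone.
- small_rocker_raised_end (a point): Middle of the top edge of the raised (+x) end of the smaller black rocker, 32 mm long and 18 mm wide; its pivot lies at x -30, y +42, z 57 mm from the block's origin.
- pill_bottle: Amber pill jar with white cap, 42 mm across, 80 mm high, loose and upright. Origin: centre of its underside. Bystander.
- label_roll: Spare roll of labels standing on its end, 72 mm across, 50 mm high, loose. Origin: centre of its underside. Bystander.
- carton: Small cardboard carton, 50 x 90 x 55 mm high, loose. Origin: centre of its underside. Bystander.
Things that resemble listed ones, but are neither listed nor needed, are in the scene too. Of the things shaped like the power_block, the white one is meant.

How it is judged:
By the outcome, as a careful person would: the job done as asked, in the order asked, and still so for the second after the job is handed in, with the robot touching nothing.
It also fails if it takes over 64 s, if anything falls off the work surface, if the arm or the gripper's body presses on something with over 40 N, if the wrist force passes 120 N, or if a joint passes its speed limit or range.

### The arm

A 7-joint arm with a two-finger parallel gripper is mounted at the origin on the work surface. World frame = base frame: x ahead of the robot, y to its left, z up, the work surface at z = 0. Lengths are in m, angles in rad, forces in N, time in s.
With the tool pointing down it reaches from about 0.425 to 0.825 m from the base axis. Payload 3.6 kg.
Tool frame: the origin (TCP) lies at the very end of the fingers, on their centre line; the grasp point (between the pads) lies 19 mm behind it (tcp_to_grasp is the distance from the TCP to the grasp point, in m); z points along the fingers, y is the line along which they close (so a half turn about z gives the same grasp; the last joint's range is limited). The gripper opens to 85 mm and grips with 20 to 120 N. Pads are 22 mm wide; open, the fingers measure 114 mm over their backs; the gripper's body (76 mm by 85 mm) begins 54 mm behind the grasp point. The pads swing forward as they close: fully open they stand 13 mm farther back than shut.
Start: joints at [-1.345, 0.615, -0.013, 1.423, 0.008, 1.103, -0.04], TCP at [0.162, 0.629, 0.206] pointing down, gripper open.
Joint ranges: [-3.12, 3.12], [-0.3, 2.06], [-1.34, 1.32], [0.26, 2.42], [-1.36, 4.5], [0.01, 1.98], [-2.84, 2.84]. Speed limits (rad/s): [2.79, 2.79, 3.14, 3.14, 3.14, 3.14, 3.14].

### API

Orientations are given as a rotation vector (axis times angle).
In Python, from bench import * gives the robot as it stands.
- The arm moves only by the tool carry_out, never from a script. Its argument "series" is a list of rows, each an object of numbers: "dx", "dy", "dz": the shift along the tool's x, y, z in cm; "ax", "ay", "az": the turn, a rotation vector about the tool's x, y, z in degrees. In form: [{"dx": .., "dy": .., "dz": .., "ax": .., "ay": .., "az": ..}, ...]. A call has 1 to 10 rows; each row is the pose to reach, as a shift and turn from the pose commanded when the call began, along the tool's axes at that moment; what a row does not reach only later rows make up. A row lasts 1/12 s, in which the tool goes at most 41.7 mm and 7.16 degrees, less where a joint would pass 70% of its speed; a pose out of reach is approached as far as the arm can. A call with a gripper value outside its range is refused whole. "grip" is the opening in per cent of the stroke, from 0 (shut) to 100 (fully open), set as the call begins (left out, the last holds). The fingers move at their own pace and stop on an object; "squeeze" is the grip in N (left out, the last holds). Time passes only in rows, so rows that repeat a pose let the fingers close. It gives the time, the measured TCP pose, the force, the opening and the grip force at its end, in the units of the state.
- sense(): the state, without advancing time (a new reading comes with each control period).
- camera(name): name is "side" or "top"; returns a dict with "img" (480x640x3 uint8, red, green, blue), "vertical_fov" (degrees; the focal length in pixels is half the picture's height over the tangent of half this angle, whatever the lens; pixels are square), "cx", "cy" (the principal point, pixels), "k1" (the pictures are not rectified: a ray, as slopes to the right and down, at radius r is drawn at 1 + k1 r^2 times it, then the intrinsics apply), "origin" and "rotation" of the camera in the world. Camera axes: x right, y down, z forward; pixel columns grow to the right and rows downward; lengths in m; the calibration is good to about 2 mm. A picture is of the moment at which its call begins. There is no depth.
- sign_off(): hands the job in; it is judged then, once.
The state is a dict: "clock": time; "q": joint angles; "qd": joint speeds; "joint_torque": joint torques, N m; "position": TCP position; "tool_rot": TCP orientation; "ft_force": force on the tool from outside, world axes, zero at the start; "torque": the same for the moment, N m; "finger_gap": opening from 0.0 (shut) to 1.0 (fully open); "grasp_force": force on a finger pad.
Only numpy, scipy, OpenCV 4.12 (cv2) and the standard library are available. Lean on these libraries where they do the work, as an engineer would, in place of code of your own. Each camera call takes 0.05 s, during which the arm holds its last target. There are 200 camera calls.

## Working session

There is one attempt and no reset: what is moved stays moved. The work goes in short steps, Python scripts to look and compute and a tool call to move; the robot and the scene stay as the last step left them, time stands still between calls to the robot, and variables do not carry over. Pictures are saved under pics/ and viewed, at most 10 in all, crops included, and the job is handed in when it is done.

Besides the shell and the picture viewer there is one more tool, called after "Request:" in YAML: its name, and indented under it one key for each argument. carry_out: Moves the arm, as the interface text tells. Its arguments: {"type":"object","properties":{"series":{"type":"array","items":{"type":"object","properties":{"dx":{"type":"number"},"dy":{"type":"number"},"dz":{"type":"number"},"ax":{"type":"number"},"ay":{"type":"number"},"az":{"type":"number"}}}},"grip":{"type":"number"},"squeeze":{"type":"number"}},"required":["series"]}

```bash
mkdir -p pics
cat > h.py <<'E'
from bench import *
import numpy as np, cv2
from scipy.spatial.transform import Rotation as R
def shot(n,f=None):
    c=camera(n)
    if f: cv2.imwrite('pics/'+f,c['img'][:,:,::-1])
    return c
def K(c):
    f=240/np.tan(np.radians(c['vertical_fov'])/2)
    return np.array([[f,0,c['cx']],[0,f,c['cy']],[0,0,1.]])
def rot(c):
    r=np.array(c['rotation'],float)
    return r if r.shape==(3,3) else R.from_rotvec(r).as_matrix()
def ray(c,u,v):
    p=cv2.undistortPoints(np.array([[[u,v]]],float),K(c),np.array([c['k1'],0,0,0.]))[0,0]
    d=rot(c)@np.array([p[0],p[1],1]); return np.array(c['origin']),d/np.linalg.norm(d)
def plane(c,u,v,z):
    o,d=ray(c,u,v); return o+d*(z-o[2])/d[2]
def proj(c,P):
    r=rot(c).T; t=-r@np.array(c['origin'])
    return cv2.projectPoints(np.array(P,float).reshape(-1,1,3),cv2.Rodrigues(r)[0],t,K(c),np.array([c['k1'],0,0,0.]))[0][:,0]
E
python3 - <<'E'
from h import *
a=shot('top','t1.png');b=shot('side','s1.png')
for c in(a,b):print({k:c[k] for k in c if k!='img'})
s=sense();print(s['position'],s['tool_rot'],s['finger_gap'],s['clock'])
E
```

```text
{'vertical_fov': 57.152179727716316, 'cx': 330.881129126237, 'cy': 237.08337567820644, 'k1': -0.0748348624498356, 'origin': array([ 0.48788023, -0.008713  ,  0.87247307]), 'rotation': array([-2.17022755,  2.15122445, -0.05241173])}
{'vertical_fov': 47.22091493140981, 'cx': 307.0514166595695, 'cy': 232.4417104039709, 'k1': -0.12703743199792253, 'origin': array([0.43174563, 0.70326898, 0.72988945]), 'rotation': array([-0.15680849,  2.78645342, -1.28650202])}
[0.16173305 0.62877819 0.2048511 ] [-0.39433764 -3.11645001  0.00363776] 0.9972199195928422 0.1
```

View pics/t1.png

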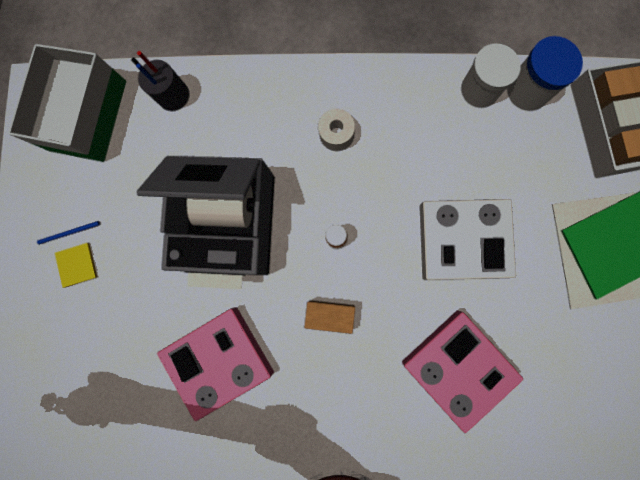

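View pics/s1.png

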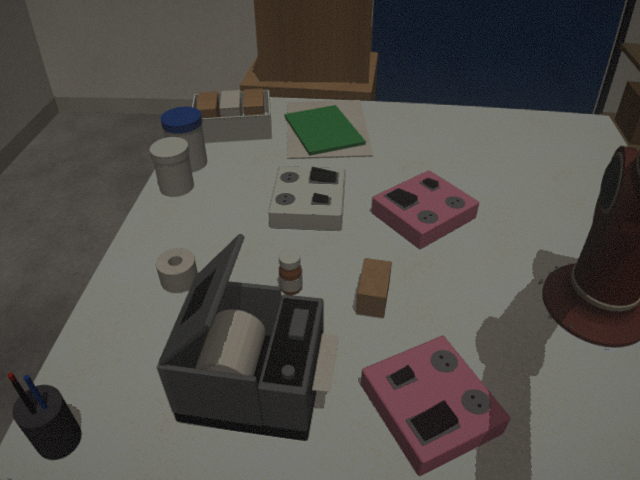

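The top view shows the printer at about (217,215): its lid is open, the long key is at (222,257) and the round button at (174,255). The white block is at (468,240), with the large rocker at (493,253) and the small one at (448,255). Things that could be mistaken for it are the pink blocks at (214,362) and (463,370) and their rockers at (186,362) and (461,345). I choose the white block, whose larger rocker is at (493,253), and check it in a crop.

Run:
```python
from h import *
c=shot('top');im=c['img']
A=cv2.resize(im[140:300,125:285],(400,400),interpolation=3);B=cv2.resize(im[180:300,410:530],(400,400),interpolation=3)
cv2.imwrite('pics/c1.png',cv2.convertScaleAbs(np.hstack([A,B])[:,:,::-1],alpha=1.6))
g=cv2.cvtColor(im,cv2.COLOR_RGB2GRAY)
def blobs(m,x0,y0,x1,y1,z,amin=60):
    s=m[y0:y1,x0:x1].astype(np.uint8)
    for k in cv2.findContours(s,cv2.RETR_LIST,cv2.CHAIN_APPROX_NONE)[0]:
        if cv2.contourArea(k)<amin: continue
        r=cv2.minAreaRect(k);p=cv2.boxPoints(r)+[x0,y0]
        w=np.array([plane(c,*q,z) for q in p]);e=w[1]-w[0]
        print(np.round(p.mean(0),1),'ctr',w.mean(0).round(4),'sides',np.linalg.norm(e[:2]).round(4),np.linalg.norm((w[2]-w[1])[:2]).round(4),'ang',np.degrees(np.arctan2(e[1],e[0])).round(1))
print('rockers');blobs(g<45,425,235,512,275,.057)
print('sockets');blobs((g<120),425,203,512,235,.045)
print('block light');blobs(g>0.0+cv2.GaussianBlur(g,(0,0),15)*1.0,415,190,525,290,.045,3000)
print('key');blobs((g>60),166,240,255,270,.135,40)
b=shot('side')
for n in (c,b): print(n['origin'])
```

```text
rockers
[448.5 254.5] ctr [ 0.5263 -0.1963  0.057 ] sides 0.0167 0.0314 ang -89.6
[493.5 253. ] ctr [ 0.5297 -0.2799  0.057 ] sides 0.0555 0.0355 ang -1.0
sockets
[446.5 215.5] ctr [ 0.6005 -0.1962  0.045 ] sides 0.0398 0.04 ang -89.6
[489.5 214.5] ctr [ 0.603  -0.2778  0.045 ] sides 0.0401 0.04 ang -89.5
block light
[469.5 239.5] ctr [ 0.5562 -0.2397  0.045 ] sides 0.1867 0.2081 ang -0.3
key
[194.5 267.5] ctr [0.4967 0.2505 0.135 ] sides 0.0051 0.0997 ang 2.2
[221.4 256.6] ctr [0.5157 0.204  0.135 ] sides 0.02 0.0474 ang -0.9
[174. 254.] ctr [0.5193 0.287  0.135 ] sides 0.0142 0.0137 ang -89.4
[ 0.48788023 -0.008713    0.87247307]
[0.43174563 0.70326898 0.72988945]
```

View pics/c1.png

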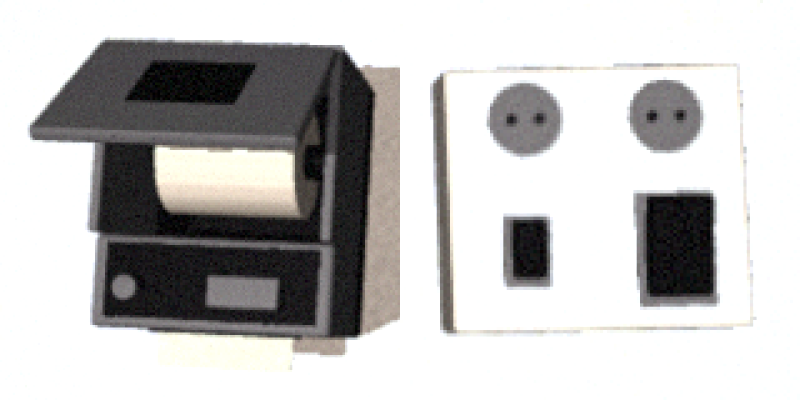

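The crop confirms the white block, with its larger rocker at (493,253). Next I measure the lid angle.

Run:
```python
from h import *
c=shot('top');b=shot('side')
y=np.radians(-2.5);Rz=R.from_euler('z',y).as_matrix()
key=np.array([.5157,.204,.135]);O=key-Rz@[-.072,-.025,.135];print('O',O)
def P(t,r,w,h=.01): return O+Rz@[.09-r*np.cos(t)+h*np.sin(t),w,.14+r*np.sin(t)+h*np.cos(t)]
for t in np.arange(.5,1,.1): print(t.round(2),proj(c,[P(t,.125,.083),P(t,.125,-.083)]).round(0).tolist(),proj(b,[P(t,.125,.083),P(t,.125,-.083)]).round(0).tolist())
print('deck corners',proj(c,[O+Rz@[-.1,s*.085,.125] for s in(1,-1)]).round(0).tolist(),proj(b,[O+Rz@[-.1,s*.085,.125] for s in(1,-1)]).round(0).tolist())
print('key side',proj(b,[key,[.5577,-.279,.063],P(.0,0,0)]).round(0))
```

```text
O [0.58872196 0.22583561 0.        ]
0.5 [[144.0, 214.0], [248.0, 220.0]] [[234.0, 345.0], [265.0, 252.0]]
0.6 [[141.0, 209.0], [246.0, 214.0]] [[227.0, 338.0], [259.0, 246.0]]
0.7 [[139.0, 203.0], [245.0, 207.0]] [[220.0, 333.0], [253.0, 240.0]]
0.8 [[137.0, 196.0], [245.0, 200.0]] [[211.0, 327.0], [246.0, 235.0]]
0.9 [[135.0, 188.0], [244.0, 193.0]] [[202.0, 322.0], [238.0, 230.0]]
deck corners [[160.0, 269.0], [256.0, 275.0]] [[306.0, 395.0], [325.0, 298.0]]
key side [[299. 322.]
 [310. 171.]
 [182. 315.]]
```

Request:
carry_out:
  series:
    - {"dz": -4, "az": -7}
    - {"dz": -8, "az": -14}
    - {"dz": -10, "az": -14.5}
    - {"dz": -10, "az": -14.5}
  grip: 0

```text
invalid input at $.series[0]: expected keys dx, dy, dz, ax, ay, az
```

Request:
carry_out:
  series:
    - {"dx": 0, "dy": 0, "dz": -4, "ax": 0, "ay": 0, "az": -7}
    - {"dx": 0, "dy": 0, "dz": -8, "ax": 0, "ay": 0, "az": -14}
    - {"dx": 0, "dy": 0, "dz": -9, "ax": 0, "ay": 0, "az": -14.5}
    - {"dx": 0, "dy": 0, "dz": -9, "ax": 0, "ay": 0, "az": -14.5}
  grip: 0

```text
clock: 0.63
position: [0.1625, 0.6318, 0.3009]
tool_rot: [-0.001, 3.14, 0.015]
ft_force: [0.7, -0.9, 0.2]
finger_gap: 0.453
grasp_force: 0.0
```

Request:
carry_out:
  series:
    - {"dx": -2.8, "dy": -2.5, "dz": 0, "ax": 0, "ay": 0, "az": 0}
    - {"dx": -5.6, "dy": -5, "dz": 0, "ax": 0, "ay": 0, "az": 0}
    - {"dx": -8.4, "dy": -7.5, "dz": 0, "ax": 0, "ay": 0, "az": 0}
    - {"dx": -11.2, "dy": -10, "dz": 0, "ax": 0, "ay": 0, "az": 0}
    - {"dx": -14, "dy": -12.5, "dz": 0, "ax": 0, "ay": 0, "az": 0}
    - {"dx": -16.8, "dy": -15, "dz": 0, "ax": 0, "ay": 0, "az": 0}
    - {"dx": -19.6, "dy": -17.5, "dz": 0, "ax": 0, "ay": 0, "az": 0}
    - {"dx": -22.4, "dy": -20, "dz": 0, "ax": 0, "ay": 0, "az": 0}
    - {"dx": -25.2, "dy": -22.5, "dz": 0, "ax": 0, "ay": 0, "az": 0}
    - {"dx": -28, "dy": -25, "dz": 0, "ax": 0, "ay": 0, "az": 0}

```text
clock: 1.47
position: [0.4429, 0.3779, 0.2947]
tool_rot: [0.001, -3.14, 0.002]
ft_force: [0.6, 0.4, 0.3]
finger_gap: 0.002
grasp_force: 0.0
```

Request:
carry_out:
  series:
    - {"dx": -2.8, "dy": -2.5, "dz": 0, "ax": 0, "ay": 0, "az": 0}
    - {"dx": -5.6, "dy": -5, "dz": 0, "ax": 0, "ay": 0, "az": 0}
    - {"dx": -8.4, "dy": -7.5, "dz": 0, "ax": 0, "ay": 0, "az": 0}
    - {"dx": -11.2, "dy": -10, "dz": 0, "ax": 0, "ay": 0, "az": 0}
    - {"dx": -14, "dy": -12.5, "dz": 0, "ax": 0, "ay": 0, "az": 0}
    - {"dx": -16.8, "dy": -15, "dz": 0, "ax": 0, "ay": 0, "az": 0}
    - {"dx": -17.8, "dy": -16, "dz": 0, "ax": 0, "ay": 0, "az": 0}
    - {"dx": -17.8, "dy": -16, "dz": 0, "ax": 0, "ay": 0, "az": 0}
    - {"dx": -17.8, "dy": -16, "dz": 0, "ax": 0, "ay": 0, "az": 0}

```text
clock: 2.22
position: [0.6201, 0.2194, 0.2943]
tool_rot: [-0.002, -3.139, 0.001]
ft_force: [-1.2, -0.1, 0.4]
finger_gap: 0.004
grasp_force: 0.0
```

Run:
```python
from h import *
shot('side','s2.png');s=sense();print(s['position'],s['tool_rot'],s['ft_force'],s['finger_gap'],s['q'])
```

```text
[0.61926775 0.22128579 0.29478558] [ 3.40479958e-03 -3.13874805e+00 -1.29744859e-03] [-0.5207222   1.10485105 -0.33349958] 0.0036290739900598167 [-0.38481212  0.57116289  0.01731773  1.25070775 -0.01151252  1.32215885
  1.20558039]
```

View pics/s2.png

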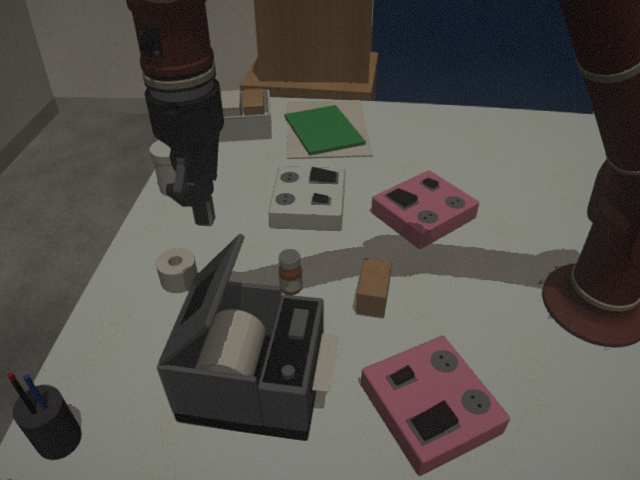

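The side view shows the fingertips at (205,222), in front of and above the open lid, clear of everything. Next I push the lid along its arc.

Request:
carry_out:
  series:
    - {"dx": -0.5, "dy": 0, "dz": 3, "ax": 0, "ay": 0, "az": 0}
    - {"dx": -1, "dy": 0, "dz": 5.5, "ax": 0, "ay": 0, "az": 0}
    - {"dx": -1, "dy": 0, "dz": 6.5, "ax": 0, "ay": 0, "az": 0}
    - {"dx": -0.9, "dy": 0, "dz": 7.5, "ax": 0, "ay": 0, "az": 0}
    - {"dx": -0.1, "dy": 0, "dz": 8.3, "ax": 0, "ay": 0, "az": 0}
    - {"dx": 0.7, "dy": 0, "dz": 9, "ax": 0, "ay": 0, "az": 0}
    - {"dx": 1.3, "dy": 0, "dz": 10.1, "ax": 0, "ay": 0, "az": 0}
    - {"dx": 1.8, "dy": 0, "dz": 11.2, "ax": 0, "ay": 0, "az": 0}
    - {"dx": 1.8, "dy": 0, "dz": 11.2, "ax": 0, "ay": 0, "az": 0}

```text
clock: 3.02
position: [0.6002, 0.2217, 0.1834]
tool_rot: [0.006, -3.139, -0.001]
ft_force: [0.2, 0.4, -0.6]
finger_gap: -0.001
grasp_force: 0.0
```

Request:
carry_out:
  series:
    - {"dx": 0.4, "dy": 0, "dz": 0.7, "ax": 0, "ay": 0, "az": 0}
    - {"dx": 0.8, "dy": 0, "dz": 1.4, "ax": 0, "ay": 0, "az": 0}
    - {"dx": 1.0, "dy": 0, "dz": 2.0, "ax": 0, "ay": 0, "az": 0}
    - {"dx": 1.1, "dy": 0, "dz": 2.5, "ax": 0, "ay": 0, "az": 0}
    - {"dx": 1.2, "dy": 0, "dz": 3.0, "ax": 0, "ay": 0, "az": 0}
    - {"dx": 1.2, "dy": 0, "dz": 3.4, "ax": 0, "ay": 0, "az": 0}
    - {"dx": 1.2, "dy": 0, "dz": 3.4, "ax": 0, "ay": 0, "az": 0}

```text
clock: 3.6
position: [0.59, 0.2197, 0.1486]
tool_rot: [0.002, -3.14, 0.001]
ft_force: [-0.4, 0.5, 0.3]
finger_gap: 0.001
grasp_force: 0.0
```

Run:
```python
from h import *
shot('side','s3.png');s=sense();print(s['position'],s['ft_force'],s['clock'])
```

```text
[0.59031059 0.21959947 0.14904728] [0.29962899 0.22060551 0.71978196] 3.65
```

View pics/s3.png

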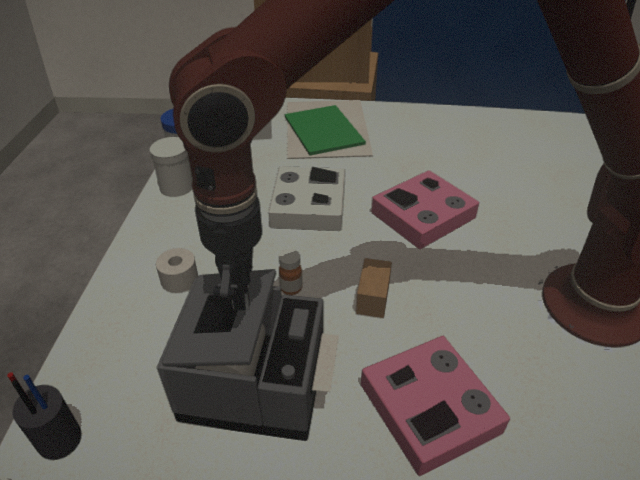

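The lid is almost shut, with its front edge at about (250,358) and a slim gap beneath it. I press on until the force rises.

Request:
carry_out:
  series:
    - {"dx": 0.2, "dy": 0, "dz": 0.2, "ax": 0, "ay": 0, "az": 0}
    - {"dx": 0.4, "dy": 0, "dz": 0.3, "ax": 0, "ay": 0, "az": 0}
    - {"dx": 0.4, "dy": 0, "dz": 0.4, "ax": 0, "ay": 0, "az": 0}
    - {"dx": 0.4, "dy": 0, "dz": 0.4, "ax": 0, "ay": 0, "az": 0}

```text
clock: 3.98
position: [0.5866, 0.2197, 0.146]
tool_rot: [-0.002, 3.141, -0.001]
ft_force: [0.7, 0.3, 0.8]
finger_gap: -0.002
grasp_force: 0.3
```

Request:
carry_out:
  series:
    - {"dx": 0, "dy": 0, "dz": 0.2, "ax": 0, "ay": 0, "az": 0}
    - {"dx": 0, "dy": 0, "dz": 0.4, "ax": 0, "ay": 0, "az": 0}
    - {"dx": 0, "dy": 0, "dz": 0.4, "ax": 0, "ay": 0, "az": 0}

```text
clock: 4.23
position: [0.5858, 0.22, 0.1413]
tool_rot: [0.002, -3.14, 0.001]
ft_force: [-0.4, 0.0, 0.2]
finger_gap: -0.002
grasp_force: 0.2
```

Run:
```python
from h import *
c=shot('side');s=sense();print(s['position'],s['ft_force'],s['clock'])
cv2.imwrite('pics/s4.png',cv2.convertScaleAbs(cv2.resize(c['img'][240:440,150:350,::-1],(600,600),interpolation=2),alpha=1.8))
```

```text
[0.58602835 0.22004323 0.14140424] [-0.77865534 -1.23776334 -0.12042394] 4.2833
```

View pics/s4.png

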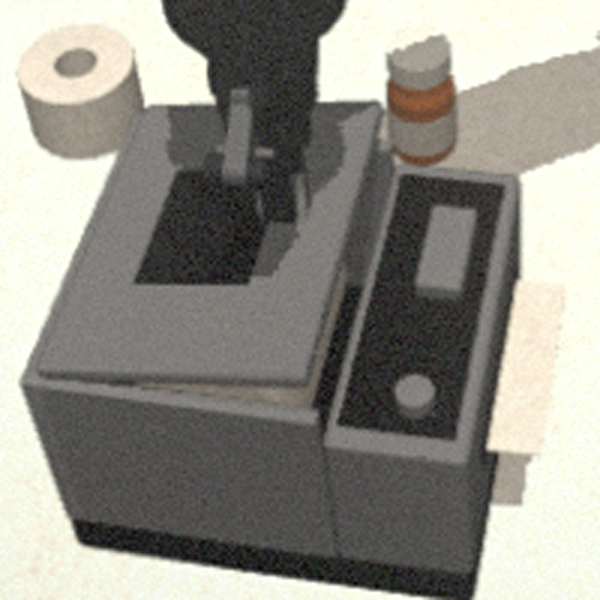

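The crop shows the lid's near front corner at full-frame (253,368), its far one at (278,275), and a gap still under the front edge. I work out the lid angle and where the tip is.

Run:
```python
from h import *
c=shot('top');b=shot('side')
y=np.radians(-2.5);Rz=R.from_euler('z',y).as_matrix();O=np.array([.5887,.2258,0])
def P(t,r,w,h=.01): return O+Rz@[.09-r*np.cos(t)+h*np.sin(t),w,.14+r*np.sin(t)+h*np.cos(t)]
for t in (0,.1,.2,.3): print(t,proj(c,[P(t,.125,.083),P(t,.125,-.083)]).round(0).tolist(),proj(b,[P(t,.125,.083),P(t,.125,-.083)]).round(0).tolist())
p=sense()['position'];print(p,proj(b,[p]),proj(c,[p]))
im=c['img'];A=cv2.resize(im[140:300,125:285],(600,600),interpolation=2);cv2.imwrite('pics/c5.png',cv2.convertScaleAbs(A[:,:,::-1],alpha=2))
```

```text
0 [[158.0, 231.0], [255.0, 236.0]] [[255.0, 375.0], [281.0, 282.0]]
0.1 [[155.0, 229.0], [253.0, 234.0]] [[253.0, 370.0], [279.0, 276.0]]
0.2 [[152.0, 227.0], [252.0, 232.0]] [[250.0, 363.0], [277.0, 270.0]]
0.3 [[149.0, 223.0], [250.0, 229.0]] [[245.0, 357.0], [274.0, 264.0]]
[0.5862644  0.22015521 0.14159354] [[247.19772088 323.39054926]] [[212.23719529 214.82908916]]
```

View pics/c5.png

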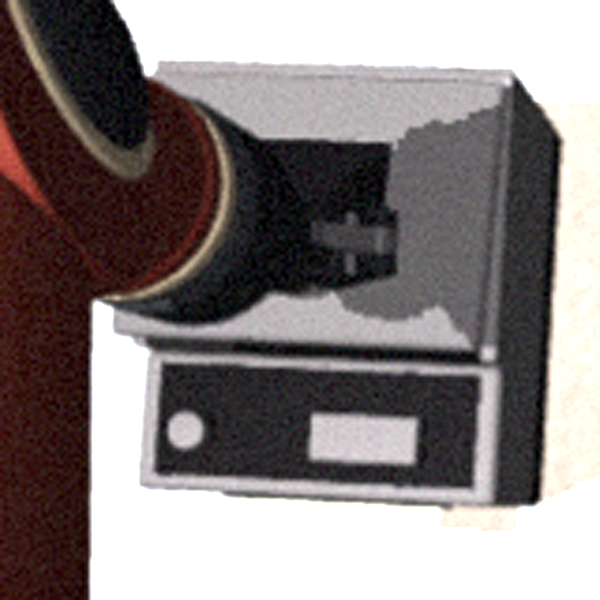

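Run:
```python
from h import *
b=shot('side');p=np.array([.6193,.2213,.2948])
print(proj(b,[p,p+[0,0,.02],p+[.011,0,0],p-[.011,0,0]]).round(1))
im=cv2.imread('pics/s2.png')
print(cv2.cvtColor(im,6)[205:250:2,185:225:3])
s=sense();print(s['joint_torque'],s['torque'],s['ft_force'])
```

```text
[[208.9 239.6]
 [206.7 227. ]
 [200.2 239. ]
 [217.7 240.2]]
[[ 29  40  39  30  33  28  31  50  53  48 134 132 131 133]
 [121 127 107  35  30  35  32  39  53  39 134 136 132 131]
 [129 127 133  25  30  34  33  34  54  30 132 134 130 137]
 [131 130 128  35  29  30  34  30  56  35 130 132 134 131]
 [133 134 133  37  28  28  32  33  67  41 130 130 131 132]
 [134 133 133  51  28  32  26  34  66  49 100 135 131 135]
 [131 128 131  62  26  36  32  39  62  49  88 132 131 134]
 [133 134 130  83  32  25  32  29  67  51 130 130 131 133]
 [132 133 135 105  30  31  30  33  61  58 134 132 134 131]
 [131 134 133 128  27  29  32  33  61  74 135 134 133 133]
 [134 133 132 136 115  78  71  65  66 116 133 132 133 133]
 [133 134 133 131 129 130 132 132 134 133 132 134 133 132]
 [133 132 131 133 129 132 131 132 132 132 131 135 132 129]
 [132 130 132 129 134 132 132 134 131 129 132 133 134 135]
 [133 133 131 130 131 133 131 131 133 133 132 134 130 132]
 [131 132 131 133 130 131 130 132 132 132 133 131 133 133]
 [131 132 132 133 131 129 133 132 129 131 133 132 133 134]
 [132 131 133 134 134 133 131 132 129 130 135 133 130 133]
 [134 134 131 130 130 132 132 131 132 131 133 130 132 134]
 [133 133 133 134 132 135 134 131 131 133 130 135 132 131]
 [132 131 134 130 130 131 134 133 130 132 133 133 133 131]
 [131 133 130 130 131 132 135 130 134 134 130 135 131 119]
 [122 128 134 131 132 134 130 129 132 130 132 128 133  38]]
[ 5.07504985e-03 -4.61378288e+01  5.34034688e-01 -1.53086722e+01
  8.85051355e-03  4.20748402e-03 -1.97648626e-05] [-0.02963199 -0.00661006  0.02428151] [-0.5026323   0.09070459  0.02567375]
```

The side view shows the real fingertips ending about 20 mm above the reported TCP. The lid height of about 161 mm against TCP z of 141 mm agrees. So I keep pushing down in small steps until force appears.

Request:
carry_out:
  series:
    - {"dx": 0, "dy": 0, "dz": 0.3, "ax": 0, "ay": 0, "az": 0}
    - {"dx": 0, "dy": 0, "dz": 0.6, "ax": 0, "ay": 0, "az": 0}
    - {"dx": 0, "dy": 0, "dz": 0.9, "ax": 0, "ay": 0, "az": 0}
    - {"dx": 0, "dy": 0, "dz": 0.9, "ax": 0, "ay": 0, "az": 0}

```text
clock: 4.77
position: [0.586, 0.2202, 0.132]
tool_rot: [0.002, -3.141, 0.0]
ft_force: [0.1, -0.5, 0.2]
finger_gap: 0.002
grasp_force: 0.0
```

Request:
carry_out:
  series:
    - {"dx": 0, "dy": 0, "dz": 0.2, "ax": 0, "ay": 0, "az": 0}
    - {"dx": 0, "dy": 0, "dz": 0.3, "ax": 0, "ay": 0, "az": 0}
    - {"dx": 0, "dy": 0, "dz": 0.3, "ax": 0, "ay": 0, "az": 0}

```text
clock: 5.02
position: [0.5864, 0.22, 0.1296]
tool_rot: [0.002, -3.141, 0.0]
ft_force: [-0.4, 0.1, 0.1]
finger_gap: -0.001
grasp_force: 0.0
```

Request:
carry_out:
  series:
    - {"dx": 0, "dy": 0, "dz": 0.2, "ax": 0, "ay": 0, "az": 0}
    - {"dx": 0, "dy": 0, "dz": 0.3, "ax": 0, "ay": 0, "az": 0}
    - {"dx": 0, "dy": 0, "dz": 0.3, "ax": 0, "ay": 0, "az": 0}

```text
clock: 5.27
position: [0.5865, 0.22, 0.1267]
tool_rot: [0.002, -3.142, 0.0]
ft_force: [-0.0, 0.3, 0.2]
finger_gap: 0.003
grasp_force: 0.0
```

Run:
```python
from h import *
b=shot('side');g=cv2.cvtColor(b['img'],cv2.COLOR_RGB2GRAY)
o=cv2.cvtColor(cv2.imread('pics/s3.png'),6)
for u in (225,240): print(u,'now',g[350:390,u].tolist(),'\n s3',o[350:390,u].tolist())
s=sense();print(s['position'],s['ft_force'],s['joint_torque'])
```

```text
225 now [68, 72, 70, 68, 73, 71, 70, 67, 73, 72, 72, 74, 73, 70, 72, 71, 67, 72, 73, 68, 68, 60, 42, 45, 56, 70, 74, 62, 48, 45, 41, 44, 40, 39, 41, 45, 43, 43, 45, 44] 
 s3 [70, 67, 67, 68, 70, 70, 68, 71, 68, 68, 69, 65, 56, 49, 46, 59, 67, 65, 67, 64, 69, 73, 63, 66, 70, 73, 71, 62, 47, 41, 46, 41, 49, 48, 44, 43, 43, 48, 44, 48]
240 now [71, 72, 71, 71, 73, 70, 70, 69, 74, 72, 72, 66, 71, 73, 70, 72, 69, 72, 72, 69, 71, 70, 64, 55, 50, 45, 61, 75, 70, 54, 48, 46, 45, 39, 44, 44, 48, 41, 46, 46] 
 s3 [66, 70, 66, 69, 69, 70, 68, 72, 69, 65, 66, 63, 52, 44, 45, 61, 76, 78, 76, 75, 73, 76, 70, 67, 62, 64, 67, 75, 73, 56, 44, 43, 48, 47, 41, 43, 43, 46, 43, 45]
[0.58654871 0.21991415 0.12670333] [-0.37021573 -0.37985802 -0.58012917] [-2.42412899e-02 -4.64641643e+01  5.18512018e-01 -1.49361446e+01
 -2.35071544e-03  8.41309346e-03 -2.37212389e-04]
```

Request:
carry_out:
  series:
    - {"dx": 0, "dy": 0, "dz": 0.2, "ax": 0, "ay": 0, "az": 0}
    - {"dx": 0, "dy": 0, "dz": 0.3, "ax": 0, "ay": 0, "az": 0}
    - {"dx": 0, "dy": 0, "dz": 0.3, "ax": 0, "ay": 0, "az": 0}

```text
clock: 5.57
position: [0.5866, 0.2199, 0.1248]
tool_rot: [-0.002, 3.141, -0.0]
ft_force: [-1.3, -0.3, 5.1]
finger_gap: -0.002
grasp_force: 2.5
```

Request:
carry_out:
  series:
    - {"dx": 0.2, "dy": 0, "dz": 0.1, "ax": 0, "ay": 0, "az": 0}
    - {"dx": 0.2, "dy": 0, "dz": 0.2, "ax": 0, "ay": 0, "az": 0}
    - {"dx": 0.2, "dy": 0, "dz": 0.2, "ax": 0, "ay": 0, "az": 0}

```text
clock: 5.82
position: [0.5867, 0.22, 0.1246]
tool_rot: [-0.001, 3.136, 0.002]
ft_force: [-1.1, -0.1, 9.9]
finger_gap: -0.001
grasp_force: 5.1
```

The force builds against a hard stop, so the lid is shut. I lift and go across to the rocker.

Request:
carry_out:
  series:
    - {"dx": 0, "dy": 0, "dz": -3, "ax": 0, "ay": 0, "az": 0}
    - {"dx": 0, "dy": 0, "dz": -6, "ax": 0, "ay": 0, "az": 0}
    - {"dx": 0.5, "dy": -4, "dz": -6, "ax": 0, "ay": 0, "az": 0}
    - {"dx": 1, "dy": -8, "dz": -6, "ax": 0, "ay": 0, "az": 0}
    - {"dx": 1.5, "dy": -12, "dz": -6, "ax": 0, "ay": 0, "az": 0}
    - {"dx": 2, "dy": -16, "dz": -6, "ax": 0, "ay": 0, "az": 0}
    - {"dx": 2.5, "dy": -20, "dz": -6, "ax": 0, "ay": 0, "az": 0}
    - {"dx": 3, "dy": -24, "dz": -6, "ax": 0, "ay": 0, "az": 0}
    - {"dx": 3.5, "dy": -28, "dz": -6, "ax": 0, "ay": 0, "az": 0}
    - {"dx": 3.5, "dy": -31, "dz": -6, "ax": 0, "ay": 0, "az": 0}

```text
clock: 6.65
position: [0.5483, -0.0949, 0.1819]
tool_rot: [-0.005, -3.141, 0.004]
ft_force: [-0.5, 0.5, -0.6]
finger_gap: 0.002
grasp_force: 0.0
```

Request:
carry_out:
  series:
    - {"dx": 0, "dy": -4, "dz": 0, "ax": 0, "ay": 0, "az": 0}
    - {"dx": 0, "dy": -8, "dz": 0, "ax": 0, "ay": 0, "az": 0}
    - {"dx": 0, "dy": -12, "dz": 0, "ax": 0, "ay": 0, "az": 0}
    - {"dx": 0, "dy": -16, "dz": 2, "ax": 0, "ay": 0, "az": 0}
    - {"dx": 0, "dy": -19, "dz": 5, "ax": 0, "ay": 0, "az": 0}
    - {"dx": 0, "dy": -19, "dz": 9, "ax": 0, "ay": 0, "az": 0}
    - {"dx": 0, "dy": -19, "dz": 10, "ax": 0, "ay": 0, "az": 0}
    - {"dx": 0, "dy": -19, "dz": 10, "ax": 0, "ay": 0, "az": 0}

```text
clock: 7.32
position: [0.5471, -0.2785, 0.0778]
tool_rot: [0.001, -3.133, -0.007]
ft_force: [0.2, 0.2, 0.2]
finger_gap: -0.001
grasp_force: 0.0
```

Run:
```python
from h import *
c=shot('top');b=shot('side');s=sense();p=s['position'];print(p,s['ft_force'],s['clock'])
q=p+[0,0,.0255];print('tip in crops (side,top):',(proj(b,[q])[0]-[250,120])*4,(proj(c,[q])[0]-[420,180])*4)
t=np.array([.5577,-.279,.063]);print('raised end',(proj(b,[t])[0]-[250,120])*4,(proj(c,[t])[0]-[420,180])*4)
A=cv2.resize(b['img'][120:250,250:350],(400,520));B=cv2.resize(c['img'][180:310,420:520],(400,520))
cv2.imwrite('pics/r1.png',cv2.convertScaleAbs(np.hstack([A,B])[:,:,::-1],alpha=1.7))
```

```text
[ 0.55136409 -0.27864546  0.08265106] [0.06595254 0.34002984 0.23368149] 7.4167
tip in crops (side,top): [251.33946039 133.30683282] [328.98520243 236.17987414]
raised end [240.84982389 203.42392733] [295.27945058 230.33328914]
```

View pics/r1.png

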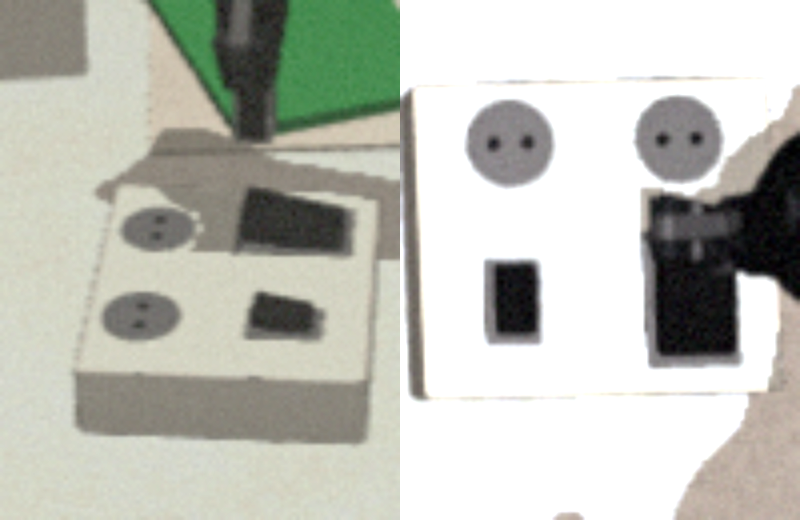

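The tip in the side crop (253,138) agrees with the 25 mm offset. It stands over the raised end, which is at (241,203) in the side crop. I shift 6 mm towards +x and press.

Request:
carry_out:
  series:
    - {"dx": -0.6, "dy": 0, "dz": 1, "ax": 0, "ay": 0, "az": 0}
    - {"dx": -0.6, "dy": 0, "dz": 2.5, "ax": 0, "ay": 0, "az": 0}
    - {"dx": -0.6, "dy": 0, "dz": 3.7, "ax": 0, "ay": 0, "az": 0}
    - {"dx": -0.6, "dy": 0, "dz": 4.3, "ax": 0, "ay": 0, "az": 0}
    - {"dx": -0.6, "dy": 0, "dz": 4.8, "ax": 0, "ay": 0, "az": 0}
    - {"dx": -0.6, "dy": 0, "dz": 5.2, "ax": 0, "ay": 0, "az": 0}
    - {"dx": -0.6, "dy": 0, "dz": 5.2, "ax": 0, "ay": 0, "az": 0}

```text
clock: 8.0
position: [0.557, -0.2793, 0.03]
tool_rot: [-0.004, 3.14, 0.0]
ft_force: [0.8, 0.0, 0.4]
finger_gap: 0.003
grasp_force: 0.0
```

Request:
carry_out:
  series:
    - {"dx": 0, "dy": 0, "dz": 0.2, "ax": 0, "ay": 0, "az": 0}
    - {"dx": 0, "dy": 0, "dz": 0.4, "ax": 0, "ay": 0, "az": 0}
    - {"dx": 0, "dy": 0, "dz": 0.4, "ax": 0, "ay": 0, "az": 0}

```text
clock: 8.25
position: [0.5565, -0.2798, 0.027]
tool_rot: [-0.002, 3.141, 0.0]
ft_force: [-1.0, 2.7, 6.3]
finger_gap: -0.001
grasp_force: 2.6
```

Request:
carry_out:
  series:
    - {"dx": 0, "dy": 0, "dz": 0.1, "ax": 0, "ay": 0, "az": 0}
    - {"dx": 0, "dy": 0, "dz": 0.2, "ax": 0, "ay": 0, "az": 0}
    - {"dx": 0, "dy": 0, "dz": 0.2, "ax": 0, "ay": 0, "az": 0}

```text
clock: 8.5
position: [0.5566, -0.2798, 0.0266]
tool_rot: [-0.002, 3.14, 0.0]
ft_force: [-2.2, 3.2, 14.1]
finger_gap: 0.001
grasp_force: 6.7
```

The rocker has reached its hard stop. I lift and return to above the printer's key.

Request:
carry_out:
  series:
    - {"dx": 0, "dy": 0, "dz": -4, "ax": 0, "ay": 0, "az": 0}
    - {"dx": 0, "dy": 0, "dz": -8, "ax": 0, "ay": 0, "az": 0}
    - {"dx": 0, "dy": 1, "dz": -12, "ax": 0, "ay": 0, "az": 0}
    - {"dx": 0.5, "dy": 4, "dz": -14.5, "ax": 0, "ay": 0, "az": 0}
    - {"dx": 1, "dy": 8, "dz": -14.5, "ax": 0, "ay": 0, "az": 0}
    - {"dx": 1.5, "dy": 12, "dz": -14.5, "ax": 0, "ay": 0, "az": 0}
    - {"dx": 2, "dy": 16, "dz": -14.5, "ax": 0, "ay": 0, "az": 0}
    - {"dx": 2.5, "dy": 20, "dz": -14.5, "ax": 0, "ay": 0, "az": 0}
    - {"dx": 3, "dy": 24, "dz": -14.5, "ax": 0, "ay": 0, "az": 0}
    - {"dx": 3.5, "dy": 28, "dz": -14.5, "ax": 0, "ay": 0, "az": 0}

```text
clock: 9.33
position: [0.5201, 0.0007, 0.169]
tool_rot: [-0.0, 3.141, -0.002]
ft_force: [0.6, 0.4, 0.4]
finger_gap: -0.002
grasp_force: 0.0
```

Request:
carry_out:
  series:
    - {"dx": 0.5, "dy": 4, "dz": 0, "ax": 0, "ay": 0, "az": 0}
    - {"dx": 0.5, "dy": 8, "dz": 0, "ax": 0, "ay": 0, "az": 0}
    - {"dx": 0.5, "dy": 12, "dz": 0, "ax": 0, "ay": 0, "az": 0}
    - {"dx": 0.5, "dy": 16, "dz": 0, "ax": 0, "ay": 0, "az": 0}
    - {"dx": 0.5, "dy": 19, "dz": 0, "ax": 0, "ay": 0, "az": 0}
    - {"dx": 0.5, "dy": 20.4, "dz": 0, "ax": 0, "ay": 0, "az": 0}
    - {"dx": 0.5, "dy": 20.4, "dz": 0, "ax": 0, "ay": 0, "az": 0}
    - {"dx": 0.5, "dy": 20.4, "dz": 0, "ax": 0, "ay": 0, "az": 0}

```text
clock: 10.0
position: [0.5155, 0.2025, 0.1685]
tool_rot: [0.002, -3.141, 0.003]
ft_force: [-0.6, -1.4, -0.7]
finger_gap: 0.002
grasp_force: 0.0
```

Run:
```python
from h import *
c=shot('top');b=shot('side');s=sense();p=s['position'];print(p,s['ft_force'],s['clock'])
q=p+[0,0,.0255];print('tip',(proj(b,[q])[0]-[160,240])*3,'key',(proj(b,[[.5157,.204,.135]])[0]-[160,240])*3)
A=cv2.resize(b['img'][240:420,160:340],(540,540));B=cv2.resize(b['img'][150:240,265:352],(260,270));C=cv2.resize(c['img'][190:290,415:520],(260,270))
cv2.imwrite('pics/k1.png',cv2.convertScaleAbs(np.hstack([A,np.vstack([B,C])])[:,:,::-1],alpha=1.7))
g=cv2.cvtColor(c['img'],7)
k=cv2.findContours((g[235:275,425:512]<45).astype(np.uint8),0,1)[0]
for q in k:
  if cv2.contourArea(q)>50: print(cv2.boundingRect(q))
```

```text
[0.51601836 0.2004399  0.1687428 ] [-0.48433594 -0.59089601 -0.26707091] 10.1
tip [413.45762856 152.90935561] key [416.98870129 245.50118177]
(19, 11, 10, 17)
(58, 5, 22, 30)
```

View pics/k1.png

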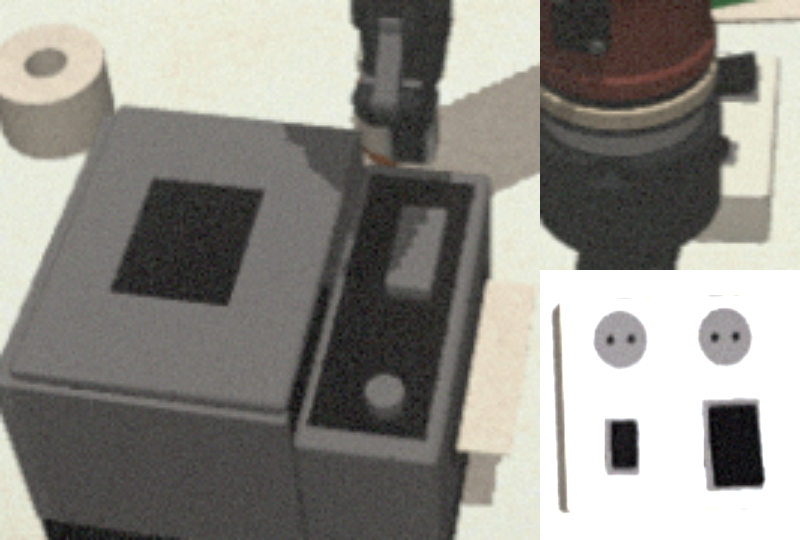

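The lid sits flush. The rocker's -x end now stands up, so it has tipped over. The tip at crop (410,155) is straight above the key at (417,245). Next I press the key.

Request:
carry_out:
  series:
    - {"dx": 0, "dy": 0.2, "dz": 2.5, "ax": 0, "ay": 0, "az": 0}
    - {"dx": 0, "dy": 0.2, "dz": 4.5, "ax": 0, "ay": 0, "az": 0}
    - {"dx": 0, "dy": 0.2, "dz": 5.2, "ax": 0, "ay": 0, "az": 0}
    - {"dx": 0, "dy": 0.2, "dz": 5.6, "ax": 0, "ay": 0, "az": 0}
    - {"dx": 0, "dy": 0.2, "dz": 5.9, "ax": 0, "ay": 0, "az": 0}
    - {"dx": 0, "dy": 0.2, "dz": 6.2, "ax": 0, "ay": 0, "az": 0}
    - {"dx": 0, "dy": 0.2, "dz": 6.5, "ax": 0, "ay": 0, "az": 0}
    - {"dx": 0, "dy": 0.2, "dz": 6.7, "ax": 0, "ay": 0, "az": 0}
    - {"dx": 0, "dy": 0.2, "dz": 6.7, "ax": 0, "ay": 0, "az": 0}

```text
clock: 10.85
position: [0.5164, 0.205, 0.1046]
tool_rot: [-0.001, 3.139, -0.001]
ft_force: [-3.2, -2.8, 13.0]
finger_gap: 0.004
grasp_force: 6.2
```

The key is at its bottom stop: 13 N, and the height is as predicted. I hold it there.

Request:
carry_out:
  series:
    - {"dx": 0, "dy": 0, "dz": 0, "ax": 0, "ay": 0, "az": 0}
    - {"dx": 0, "dy": 0, "dz": 0, "ax": 0, "ay": 0, "az": 0}
    - {"dx": 0, "dy": 0, "dz": 0, "ax": 0, "ay": 0, "az": 0}
    - {"dx": 0, "dy": 0, "dz": 0, "ax": 0, "ay": 0, "az": 0}
    - {"dx": 0, "dy": 0, "dz": 0, "ax": 0, "ay": 0, "az": 0}
    - {"dx": 0, "dy": 0, "dz": 0, "ax": 0, "ay": 0, "az": 0}
    - {"dx": 0, "dy": 0, "dz": 0, "ax": 0, "ay": 0, "az": 0}
    - {"dx": 0, "dy": 0, "dz": 0, "ax": 0, "ay": 0, "az": 0}
    - {"dx": 0, "dy": 0, "dz": 0, "ax": 0, "ay": 0, "az": 0}
    - {"dx": 0, "dy": 0, "dz": 0, "ax": 0, "ay": 0, "az": 0}

```text
clock: 11.68
position: [0.5165, 0.205, 0.1046]
tool_rot: [-0.001, 3.139, -0.001]
ft_force: [-2.5, -2.8, 11.8]
finger_gap: -0.001
grasp_force: 6.1
```

Request:
carry_out:
  series:
    - {"dx": 0, "dy": 0, "dz": 0, "ax": 0, "ay": 0, "az": 0}
    - {"dx": 0, "dy": 0, "dz": 0, "ax": 0, "ay": 0, "az": 0}
    - {"dx": 0, "dy": 0, "dz": 0, "ax": 0, "ay": 0, "az": 0}
    - {"dx": 0, "dy": 0, "dz": 0, "ax": 0, "ay": 0, "az": 0}
    - {"dx": 0, "dy": 0, "dz": 0, "ax": 0, "ay": 0, "az": 0}
    - {"dx": 0, "dy": 0, "dz": 0, "ax": 0, "ay": 0, "az": 0}
    - {"dx": 0, "dy": 0, "dz": 0, "ax": 0, "ay": 0, "az": 0}
    - {"dx": 0, "dy": 0, "dz": 0, "ax": 0, "ay": 0, "az": 0}
    - {"dx": 0, "dy": 0, "dz": 0, "ax": 0, "ay": 0, "az": 0}
    - {"dx": 0, "dy": 0, "dz": 0, "ax": 0, "ay": 0, "az": 0}

```text
clock: 12.52
position: [0.5164, 0.205, 0.1046]
tool_rot: [-0.001, 3.139, -0.001]
ft_force: [-3.6, -2.7, 12.6]
finger_gap: 0.002
grasp_force: 6.1
```

Request:
carry_out:
  series:
    - {"dx": 0, "dy": 0, "dz": 0, "ax": 0, "ay": 0, "az": 0}
    - {"dx": 0, "dy": 0, "dz": 0, "ax": 0, "ay": 0, "az": 0}
    - {"dx": 0, "dy": 0, "dz": 0, "ax": 0, "ay": 0, "az": 0}
    - {"dx": 0, "dy": 0, "dz": 0, "ax": 0, "ay": 0, "az": 0}
    - {"dx": 0, "dy": 0, "dz": 0, "ax": 0, "ay": 0, "az": 0}

```text
clock: 12.93
position: [0.5165, 0.205, 0.1046]
tool_rot: [-0.001, 3.139, -0.001]
ft_force: [-2.6, -2.5, 12.4]
finger_gap: -0.002
grasp_force: 6.1
```

Request:
carry_out:
  series:
    - {"dx": 0, "dy": 0, "dz": -2, "ax": 0, "ay": 0, "az": 0}
    - {"dx": 0, "dy": 0, "dz": -5, "ax": 0, "ay": 0, "az": 0}
    - {"dx": 0, "dy": 0, "dz": -9, "ax": 0, "ay": 0, "az": 0}
    - {"dx": 0, "dy": 0, "dz": -12, "ax": 0, "ay": 0, "az": 0}
    - {"dx": 0, "dy": 0, "dz": -12, "ax": 0, "ay": 0, "az": 0}
    - {"dx": 0, "dy": 0, "dz": -12, "ax": 0, "ay": 0, "az": 0}

```text
clock: 13.43
position: [0.5169, 0.2068, 0.2245]
tool_rot: [-0.002, 3.136, 0.004]
ft_force: [-0.5, 0.5, -1.6]
finger_gap: -0.002
grasp_force: 0.0
```

Run:
```python
from h import *
b=shot('side','end.png');s=sense();print(s['position'],s['ft_force'],s['clock'])
```

```text
[0.51549388 0.20614483 0.2224608 ] [-0.13145383 -0.45371407 -1.05136656] 13.4833
```

View pics/end.png

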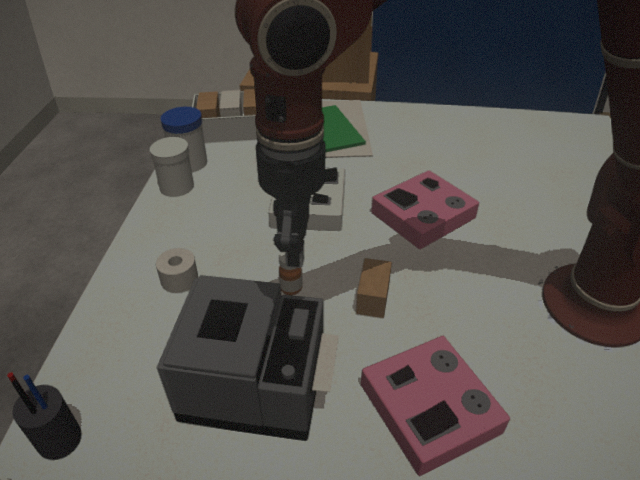

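The lid is shut, with its front edge at (265,330). The key is back up at (299,323), and nothing else has moved.

```bash
python3 -c "
from bench import *
print(sign_off())"
```

```text
the job is handed in; nothing more can be done
None
```

I shut the lid, tipped the larger rocker on the white block fully over, held the long key down for just over two seconds and released it, then handed the job in at about 13.5 s; no verdict was returned.

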